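# Unhook the fastener caddy and put it home in its bay

### The job

Take the orange fastener caddy off the stand: lift it until the tall eye in its plate clears the hook's red end bar, feeling for the right height with a light pull because that bar is set differently every time, and draw it off without straining the hook. Then lower it gently into the free middle bay of the grey drawer insert until it stands fully home on the bay's floor, and let go, leaving the other things on the bench where they are.

Things in the scene. Friction and masses are not known exactly. Their poses are not given: they have to be found in the camera images.
- caddy_grip (a point): Middle of the caddy's handle, where to grip it from above: solid orange plate, 10 mm thick (x), 44 mm wide (y; close the fingers along y), reaching 22 mm above and 28 mm below this point. The point is 182 mm straight above the centre of the caddy's underside. x is the plate's normal, z up.
- caddy: Orange fastener caddy, 0.25 to 0.5 kg; origin at the centre of its underside. Tub 100 mm (x) by 76 mm (y), 45 mm high, with an upright 10 mm plate across its middle (normal x), 204 mm high in all. The plate has an eye through it along x, 28 mm wide, from 85 to 154 mm above the underside (69 mm high). At the start the eye's top edge hangs on the hook's arm.
- stand: Fixed steel hook stand; origin on the bench below the middle of the hanging place, x from the hook's open end towards its post (the caddy comes off towards -x), z up. Base plate 10 mm thick, x -55 to 145 mm, 130 mm wide; post at x 92 to 116 mm, 195 mm high. More than 20 N between the lifted caddy and the hook strains it.
- hook_mouth (a point): Point on the stand: open end of the hook's level arm (12 mm wide, 8 mm thick), at the arm's top, 184 mm above the bench and 30 mm from the stand's origin towards -x; axes as the stand's. The arm is sprung along x: it gives about 1.25 mm per newton, up to 12 mm either way, then is rigid. The red end bar crosses it here.
- hook_low_tip (a point): Point on the stand 20 mm straight above hook_mouth: lowest possible tip of the red end bar (upright, 12 mm wide, 6 mm thick, 62 mm tall). It is clamped at an unknown height: tip 20 to 52 mm above the arm's top, the rest a heel below. The caddy's 69 mm eye must be lifted to straddle all of it (7 mm play): too low it catches the tip, too high the heel.
- tray: Fixed grey drawer insert, 112 mm (x) by 216 mm (y), 40 mm high, three bays side by side along y; origin on the bench below the centre of the free middle bay, z up. Middle bay: inside 106 mm (x) by 82 mm (y), floor 5 mm above the bench. The caddy goes in with its long side along the tray's x, either way round.
- insert: Cream open plastic box, 90 x 50 x 30 mm, loose in the tray's side bay at +y. Bystander. Origin at the centre of its underside.
- tape: Cream roll of tape lying flat, 90 mm across, 45 mm high; loose bystander. Origin at the centre of its underside.
- jar: Small closed jar, 50 mm across, 60 mm high; loose bystander. Origin at the centre of its underside.
- screwdriver: Screwdriver lying on the bench along its x; loose bystander, under 40 mm high.
There are look-alikes about, which are no part of the job. Of the things that look like the caddy, the smaller one is meant.

How it is judged:
On the way:
1. the caddy is drawn off the hook, clear of its end bar (x of caddy_grip in the frame of stand below -0.05 m and contact force between caddy and stand below 0.1 N), for 0.1 s.
At the end, for the whole second after the job is handed in: The caddy stands upright (within 0.05 rad) in the tray's middle bay, centre within 8 mm of the bay's centre, its underside on the bay's floor (within 3 mm), its long side along the tray's x within 0.1 rad, at rest and released (horizontal distance between caddy and tray below 0.008 m and z of caddy in the frame of tray between 0.002 and 0.008 m and angle between caddy's own z axis and vertical below 0.05 rad and angle between the x axis of caddy and the x axis of tray, either way round below 0.1 rad and linear speed of caddy below 0.02 m/s); the robot touches nothing.
It fails at once if the hook is strained: more than 20 N between caddy and stand once the caddy is lifted off the arm by more than 10 mm (contact force between caddy and stand above 20 N and z of caddy in the frame of stand above 0.04 m).
It fails at once if the caddy is rammed down onto the hook: more than 50 N (contact force between caddy and stand above 50 N).
It fails at once if the caddy is slammed or forced into the tray: more than 50 N (contact force between caddy and tray above 50 N).
It fails at once if the robot pushes the stand with more than 20 N (contact force between any of the fingers, the arm and stand above 20 N).
It fails at once if a bystander is moved by more than 20 mm (distance of any of insert, tape, jar, screwdriver from where it was at the start of the episode above 0.02 m).
It also fails if it takes over 70 s, if anything falls off the work surface, if the arm or the gripper's body presses on something with over 40 N, if the wrist force passes 120 N, or if a joint passes its speed limit or range.

### The arm

A 7-joint arm with a two-finger parallel gripper is mounted at the origin on the work surface. World frame = base frame: x ahead of the robot, y to its left, z up, the work surface at z = 0. Lengths are in m, angles in rad, forces in N, time in s.
With the tool pointing down it reaches from about 0.35 to 0.9 m from the base axis. Payload 8.1 kg.
Tool frame: the origin (TCP) lies midway between the tips of the shut fingers; the grasp point (between the pads) lies arm.hold_point_z behind it (arm.hold_point_z is the distance from the TCP to the grasp point, in m); z points along the fingers, y is the line along which they close (so a half turn about z gives the same grasp; the last joint's range is limited). The gripper opens to 85 mm and grips with 20 to 120 N. Pads are 22 mm wide; open, the fingers measure 114 mm over their backs; the gripper's body (76 mm by 85 mm) begins 54 mm behind the grasp point. The pads swing forward as they close: fully open they stand 13 mm farther back than shut.
Start: joints at [1.034, 0.434, 0.025, 1.573, -0.012, 1.134, -0.075], TCP at [0.263, -0.567, 0.199] pointing down, gripper open.
Joint ranges: [-2.62, 2.62], [-0.44, 2.09], [-1.27, 1.32], [0.08, 2.57], [-1.32, 4.46], [0.12, 2], [-2.74, 2.74]. Speed limits (rad/s): [2.22, 2.22, 3.01, 3.01, 3.14, 3.14, 3.14].

### API

Orientations are given as a rotation vector (axis times angle).
In Python, from workcell import arm, vision, hand_in gives the robot as it stands.
- The arm moves only by the tool jog_arm, never from a script. Its argument "deltas" is one flat list of numbers, 7 for each row, row after row: the shift along the world's x, y, z each as a share of 0.2 m, from -1 to 1, then the turn, a rotation vector about the world's x, y, z each as a share of 120 degrees, from -1 to 1, then the gripper command: -1 is shut, 1 is fully open, values between are in proportion. A call has 1 to 20 rows; each row shifts and turns the commanded pose from where the row before left it; what a row does not reach is not made up. A row lasts 1/8 s, in which the tool goes at most 62.5 mm and 10.7 degrees, less where a joint would pass 70% of its speed; a pose out of reach is approached as far as the arm can. A call with a number of a shift or a turn outside -1 to 1 is refused whole. A call with a gripper value outside its range is refused whole. The fingers move at their own pace and stop on an object; "newtons" is the grip in N (left out, the last holds). Time passes only in rows, so rows that do not move let the fingers close. It gives the time, the measured TCP pose, the force, the opening and the grip force at its end, in the units of the state.
- arm.read_state(): the state, without advancing time (a new reading comes with each control period).
- vision.capture(name): name is "scene" or "top" or "wrist"; returns a dict with "frame" (480x640x3 uint8, blue, green, red), "K" (3x3 intrinsics, pixels), "k1" (the pictures are not rectified: a ray, as slopes to the right and down, at radius r is drawn at 1 + k1 r^2 times it, then the intrinsics apply), "T" (4x4, takes a point from camera to world coordinates). Camera axes: x right, y up, looking along -z (the intrinsics and any distortion apply to the point x, -y, -z); pixel columns grow to the right and rows downward; lengths in m; the calibration is good to about 2 mm. A picture is of the moment at which its call begins. There is no depth.
- hand_in(): hands the job in; it is judged then, once.
The state is a dict: "t": time; "joint_pos": joint angles; "dq": joint speeds; "joint_torque": joint torques, N m; "position": TCP position; "ee_rot": TCP orientation; "contact_force": force on the tool from outside, world axes, zero at the start; "wrist_torque": the same for the moment, N m; "width": opening from 0.0 (shut) to 1.0 (fully open); "grip_force": force on a finger pad.
Only numpy, scipy, OpenCV 4.12 (cv2) and the standard library are available. Lean on these libraries where they do the work, as an engineer would, in place of code of your own. Each camera call takes 0.05 s, during which the arm holds its last target. There are 200 camera calls.

## Working session

There is one attempt and no reset: what is moved stays moved. The work goes in short steps, Python scripts to look and compute and a tool call to move; the robot and the scene stay as the last step left them, time stands still between calls to the robot, and variables do not carry over. Pictures are saved under pics/ and viewed, at most 10 in all, crops included, and the job is handed in when it is done.

Besides the shell and the picture viewer there is one more tool, called after "Call:" by a JSON object that holds its "op" and its "data", one argument or row to a line. jog_arm: Moves the arm, as the interface text tells. Its arguments: {"type":"object","properties":{"deltas":{"type":"array","items":{"type":"number","minimum":-1,"maximum":1}},"newtons":{"type":"number"}},"required":["deltas"]}

```bash
mkdir -p pics; cat > h.py <<'E'
import numpy as np, cv2, json
from workcell import arm, vision, hand_in
def snap(n, f):
    c=vision.capture(n); cv2.imwrite(f'pics/{f}.png',c['frame'])
    np.savez(f'pics/{f}.npz',K=c['K'],k1=c['k1'],T=c['T'],frame=c['frame']); return c
def load(f): return np.load(f'pics/{f}.npz')
def ray(c,u,v):
    K=c['K']; d=np.array([float(c['k1']),0,0,0,0])
    p=cv2.undistortPoints(np.array([[[u,v]]],float),K,d)[0,0]
    T=c['T']; return T[:3,3], T[:3,:3]@np.array([p[0],-p[1],-1.])
def atz(c,u,v,z):
    o,d=ray(c,u,v); return o+d*(z-o[2])/d[2]
def proj(c,P):
    T=c['T']; q=T[:3,:3].T@(np.asarray(P)-T[:3,3]); x,y=q[0]/-q[2],-q[1]/-q[2]
    s=1+float(c['k1'])*(x*x+y*y); K=c['K']; return np.array([K[0,0]*x*s+K[0,2],K[1,1]*y*s+K[1,2]])
E
python3 - <<'E'
from h import *
for n in('scene','top'): c=snap(n,n+'0'); print(n,c['T'].round(3).tolist(),c['K'].round(1).tolist(),c['k1'])
print(arm.hold_point_z, arm.read_state())
E
```

```text
scene [[0.046, -0.761, 0.647, 1.137], [0.999, 0.043, -0.021, 0.066], [-0.012, 0.647, 0.762, 0.782], [0.0, 0.0, 0.0, 1.0]] [[450.7, 0.0, 315.2], [0.0, 450.7, 235.2], [0.0, 0.0, 1.0]] 0.015068012778586574
top [[0.005, 0.982, -0.187, 0.403], [-1.0, 0.006, 0.008, 0.08], [0.009, 0.187, 0.982, 1.156], [0.0, 0.0, 0.0, 1.0]] [[434.1, 0.0, 320.9], [0.0, 434.1, 243.5], [0.0, 0.0, 1.0]] -0.05351238974067523
0.0187 {'t': 0.1, 'joint_pos': array([ 1.03440861,  0.4351356 ,  0.02499113,  1.57400726, -0.01163788,
        1.13399704, -0.07509332]), 'dq': array([ 0.00017983, -0.00114295,  0.00082765, -0.00190465,  0.00048398,
        0.00309561, -0.0004551 ]), 'joint_torque': array([ 2.64024755e-03, -6.71758747e+01,  1.02810547e+00, -3.16903496e+01,
        1.58663926e-02,  7.21867706e-03, -4.58408113e-05]), 'position': array([ 0.26243598, -0.56668245,  0.19781522]), 'ee_rot': array([-3.06670654e+00, -6.75627839e-01,  6.26655975e-04]), 'contact_force': array([0.31788101, 0.41120149, 0.32205076]), 'wrist_torque': array([ 0.00064326, -0.06295677,  0.03896526]), 'grip_force': 0.0, 'width': 0.9978662953187294}
```

```bash
ls .
```

```text
h.py
pics
```

View pics/scene0.png

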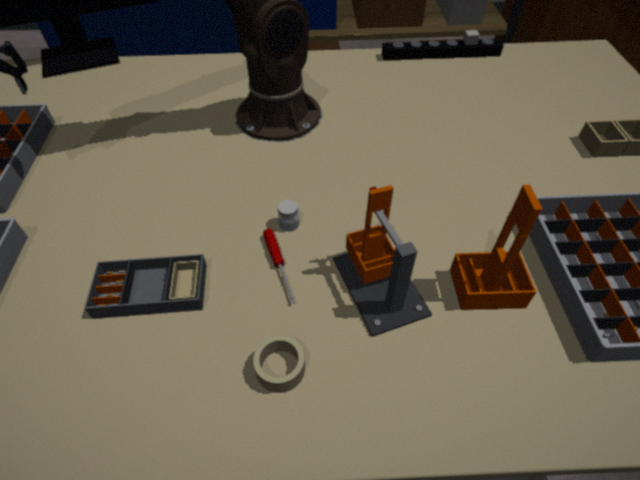

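View pics/top0.png

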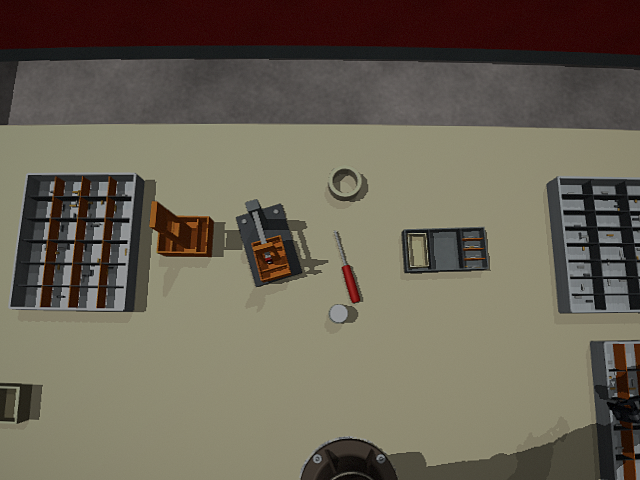

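The candidates for the caddy are the one on the hook, at scene (372,240) and top (270,258), and a larger one standing on the bench, at scene (500,260) and top (185,235). The smaller one, on the hook, is the one meant. Other look-alikes are the orange-divided organisers at top (80,240) and (620,410). The tray with the cream insert is at top (445,250), and its +y side is to the left in the image. I'll check all this in one close crop.

```bash
python3 - <<'E'
from h import *
t=load('top0')['frame']; s=load('scene0')['frame']
def crop(im,x,y,w,h,k): 
    return cv2.convertScaleAbs(cv2.resize(im[y:y+h,x:x+w],None,fx=k,fy=k,interpolation=cv2.INTER_CUBIC),alpha=1.6)
o=np.zeros((600,800,3),np.uint8)
o[:400,:320]=crop(t,230,195,80,100,4)
o[400:600,:400]=crop(t,395,222,100,50,4)
o[:600,400:800]=crop(s,335,180,100,150,4)
cv2.imwrite('pics/c1.png',o)
E
```

```text
(no output)
```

View pics/c1.png

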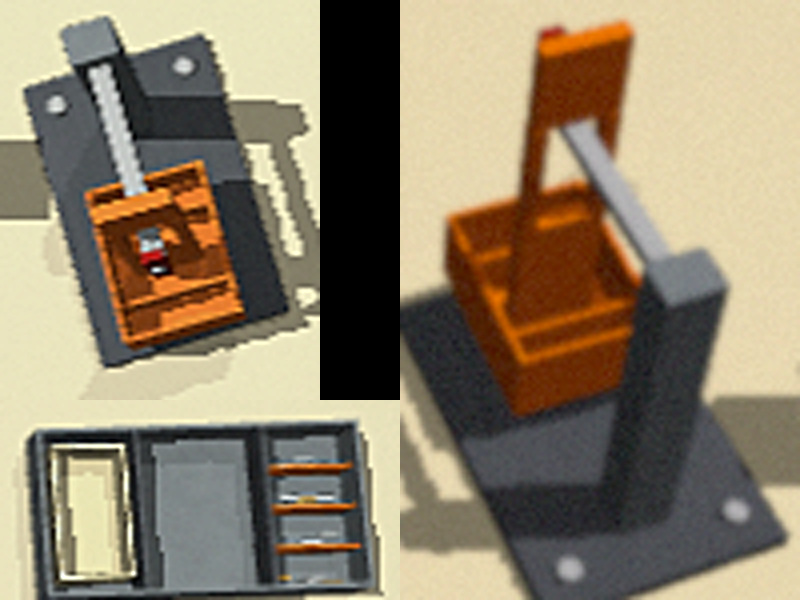

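The crop shows the smaller caddy on the hook, with the arm through its eye and the red bar behind the plate. The stand's base corners in the top image are at about (235.5,217.5), (281.3,203.8), (302,273) and (256.3,286.8). The tray rim corners are at about (402,230), (484,227) and (487.5,270). Next I'll fit poses to the known sizes.

```bash
cat > fit.py <<'E'
from h import *
from scipy.optimize import least_squares
def fit(obs,x0):
    """obs: (camera, local xyz, pixel); pose x,y,yaw"""
    def P(p,l): c,s=np.cos(p[2]),np.sin(p[2]); return np.array([p[0]+c*l[0]-s*l[1],p[1]+s*l[0]+c*l[1],l[2]])
    f=lambda p:np.concatenate([proj(c,P(p,l))-np.array(px) for c,l,px in obs])
    r=least_squares(f,x0); return r.x,r.fun.reshape(-1,2).round(1)
E
python3 - <<'E'
from fit import *
t=load('top0'); s=load('scene0')
A=lambda u,v:(230+u/4-.4,195+v/4-.4); C=lambda u,v:(335+(u-400)/4-.4,180+v/4-.4); B=lambda u,v:(395+u/4-.4,222+(v-400)/4-.4)
g0=atz(t,*A(155,200),.01)
st=[(t,(145,65,10),A(22,90)),(t,(145,-65,10),A(205,35)),(t,(-55,-65,10),A(288,312)),(t,(-55,65,10),A(105,367)),
 (t,(92,6,184),A(92,70)),(t,(92,-6,184),A(107,67)),(s,(145,-65,10),C(787,540)),(s,(145,65,10),C(537,600)) ]
st=[(c,np.array(l)/1e3,p) for c,l,p in st]
x,r=fit(st[:6],[g0[0],g0[1],.3]); print('stand',x,r.tolist())
x2,r=fit(st,x); print('stand+scene',x2,r.tolist())
tr=[(t,(56,108,40),B(28,432)),(t,(56,-108,40),B(357,421)),(t,(-56,-108,40),B(371,590)),(t,(41*0+53,41,40),B(141,432)),(t,(53,-41,40),B(262,427))]
tr=[(c,np.array(l)/1e3,p) for c,l,p in tr]
g=atz(t,444,250,.04); y,r=fit(tr[:3],[g[0],g[1],0]); print('tray',y,r.tolist())
# caddy plate top edge (z=.234), +x face, scene
for p in [(541,50),(632,30)]: print(atz(s,*C(*p),.234))
c,sn=np.cos(x[2]),np.sin(x[2])
for l in [(5,22),(5,-22)]: print('exp',x[:2]+np.array([c*l[0]-sn*l[1],sn*l[0]+c*l[1]])/1e3)
E
```

```text
stand [0.57435165 0.19826185 0.30957337] [[0.0, -0.1], [0.1, -0.2], [0.8, 0.0], [-0.6, 0.9], [-0.7, 0.1], [0.5, -0.6]]
stand+scene [0.57477621 0.18784459 0.43723227] [[-1.6, 4.9], [-3.5, -0.7], [6.1, -4.0], [6.9, 2.7], [-0.9, 2.0], [0.1, 0.7], [-55.2, 19.7], [63.0, -23.3]]
tray [ 0.60191537 -0.2546744   0.0381508 ] [[1.0, -0.0], [-0.9, 0.3], [-0.1, -0.2]]
[0.57943228 0.17972378 0.234     ]
[0.56937088 0.22087419 0.234     ]
exp [0.57241162 0.22073931]
exp [0.58581632 0.17883091]
```

Call:
{"op": "jog_arm", "data": {
  "deltas": [0,0,0.3,0,0,0,1,0,0,0.3,0,0,0,1,0,0,0.3,0,0,0,1,0.1,0.29,0,0,0,0,1,0.1,0.29,0,0,0,0,1,0.1,0.29,0,0,0,0,1,0.1,0.29,0,0,0,0,1,0.1,0.29,0,0,0,0,1,0.1,0.29,0,0,0,0,1,0.1,0.29,0,0,0,0,1,0.1,0.29,0,0,0,0,1,0.1,0.29,0,0,0,0,1,0.1,0.29,0,0,0,-0.03,1,0.1,0.29,0,0,0,-0.03,1,0.1,0.29,0,0,0,0,1,0.1,0.29,0,0,0,0,1,0,0,0,0,0,0,1,0,0,0,0,0,0,1]
}}

```text
t: 2.35
position: [0.5226, 0.1866, 0.3779]
ee_rot: [3.104, 0.483, -0.002]
contact_force: [0.1, -0.5, 0.4]
width: 0.999
grip_force: 0.0
```

```bash
python3 - <<'E'
from h import *
c=snap('wrist','w1'); print(c['T'].round(3).tolist(),c['K'].round(1).tolist(),c['k1'])
cv2.imwrite('pics/w1b.png',cv2.convertScaleAbs(c['frame'],alpha=1.5))
S=np.array([.5744,.1983]);
for l in [(5,22,.234),(5,-22,.234),(-5,-22,.234),(-5,22,.234)]:
    co,s=np.cos(.31),np.sin(.31); print(proj(c,[S[0]+(co*l[0]-s*l[1])/1e3,S[1]+(s*l[0]+co*l[1])/1e3,l[2]]).round(1))
E
```

```text
[[0.304, 0.917, 0.26, 0.588], [-0.953, 0.292, 0.084, 0.208], [0.001, -0.274, 0.962, 0.553], [0.0, 0.0, 0.0, 1.0]] [[359.2, 0.0, 320.2], [0.0, 359.2, 242.1], [0.0, 0.0, 1.0]] -0.0532100476278409
[300.1 153.9]
[350.8 153.9]
[350.6 165.6]
[300.3 165.7]
```

View pics/w1b.png

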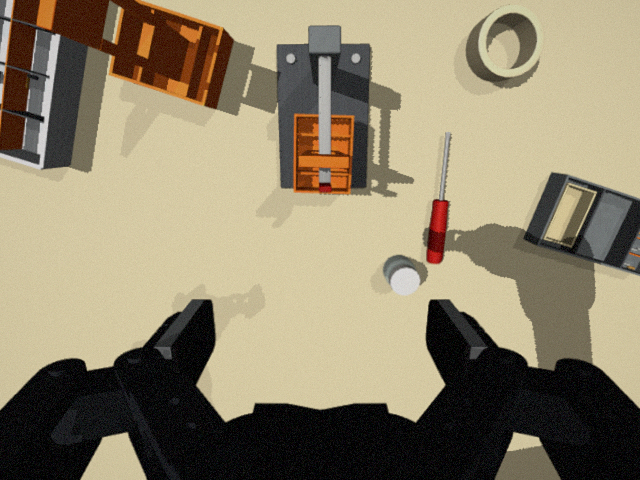

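The wrist view shows the caddy on the hook, with the plate's top edge at (300–351, 154–166), within 1 px of the prediction, and the red bar at (325,187). I'll enlarge it once to refine the yaw and get a rough bar height.

```bash
python3 - <<'E'
from h import *
f=load('w1'); im=f['frame'][20:220,265:385]
im=cv2.convertScaleAbs(cv2.resize(im[90:180],None,fx=6,fy=6,interpolation=cv2.INTER_CUBIC),alpha=1.6)
cv2.imwrite('pics/c2.png',im)
S=np.array([.5744,.1983]); co,s=np.cos(.31),np.sin(.31)
P=lambda x,y,z:[S[0]+(co*x-s*y)/1e3,S[1]+(s*x+co*y)/1e3,z/1e3]
q=lambda p:((p-[265,110]+.4)*6).round(0)
for h in(20,30,40,52): print(h,[q(proj(f,P(x,y,184+h))).tolist() for x in(-27,-33) for y in(6,-6)])
print('arm',q(proj(f,P(-27,6,184))),q(proj(f,P(-5,6,184))),'plate',q(proj(f,P(5,22,234))),q(proj(f,P(-5,-22,234))))
E
```

```text
20 [[325.0, 462.0], [399.0, 462.0], [325.0, 499.0], [399.0, 499.0]]
30 [[325.0, 470.0], [401.0, 470.0], [325.0, 508.0], [401.0, 508.0]]
40 [[324.0, 478.0], [403.0, 478.0], [325.0, 517.0], [403.0, 517.0]]
52 [[324.0, 489.0], [406.0, 489.0], [324.0, 529.0], [405.0, 529.0]]
arm [325. 447.] [325. 316.] plate [213. 266.] [516. 336.]
```

View pics/c2.png

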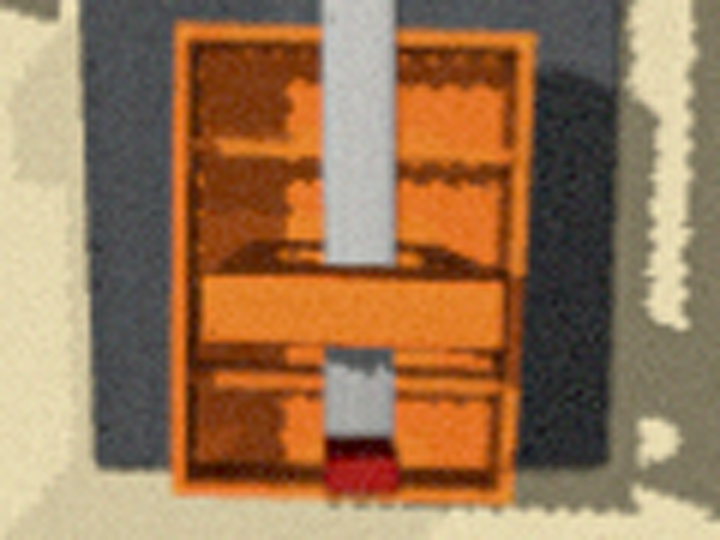

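```bash
python3 - <<'E'
from h import *
f=load('scene0'); S=np.array([.5744,.1983]); co,s=np.cos(.31),np.sin(.31)
P=lambda x,y,z:[S[0]+(co*x-s*y)/1e3,S[1]+(s*x+co*y)/1e3,z/1e3]
q=lambda p:((p-[335,180]+.4)*4+[400,0]).round(0).tolist()
for h in(20,30,40,52): print(h,[q(proj(f,P(x,y,184+h))) for x in(-27,-33) for y in(6,-6)])
print('plate',[q(proj(f,P(x,y,234))) for x in(5,-5) for y in(-22,22)])
w=load('w1'); print('caddy from wrist', [atz(w,265+u/6-.4,110+v/6-.4,.234).round(4).tolist() for u,v in((203,275),(505,275),(503,347),(203,347))])
st=arm.read_state(); from scipy.spatial.transform import Rotation as R
M=R.from_rotvec(st['ee_rot']).as_matrix(); print(M.round(3).tolist(),st['position'])
E
```

```text
20 [[562.0, 46.0], [538.0, 53.0], [556.0, 37.0], [532.0, 44.0]]
30 [[564.0, 30.0], [540.0, 37.0], [558.0, 22.0], [534.0, 28.0]]
40 [[566.0, 14.0], [541.0, 20.0], [560.0, 5.0], [536.0, 12.0]]
52 [[568.0, -6.0], [544.0, 1.0], [562.0, -15.0], [538.0, -8.0]]
plate [[541.0, 61.0], [633.0, 35.0], [531.0, 45.0], [623.0, 20.0]]
caddy from wrist [[0.5708, 0.2218, 0.234], [0.5841, 0.1802, 0.234], [0.5743, 0.1771, 0.234], [0.561, 0.2188, 0.234]]
[[0.953, 0.302, -0.0], [0.302, -0.953, -0.001], [-0.001, 0.001, -1.0]] [0.52268952 0.18573172 0.37827178]
```

The red bar fits a tip about 20–27 mm above the arm. The caddy's grip is at (0.5726, 0.1995) with yaw 0.309, and the tool is already aligned. Now I'll descend and grip.

Call:
{"op": "jog_arm", "data": {
  "deltas": [0.25,0.066,0,0,0,0,1,0,0,-0.2,0,0,0,1,0,0,-0.2,0,0,0,1,0,0,-0.2,0,0,0,1,0,0,-0.2,0,0,0,1,0,0,-0.1,0,0,0,1,0,0,-0.04,0,0,0,1,0,0,0,0,0,0,1,0,0,0,0,0,0,1],
  "newtons": 60
}}

```text
t: 3.52
position: [0.5734, 0.2, 0.1918]
ee_rot: [-3.104, -0.481, -0.003]
contact_force: [0.3, -0.2, 0.0]
width: 0.998
grip_force: 0.0
```

Call:
{"op": "jog_arm", "data": {
  "deltas": [0,0,0,0,0,0,-1,0,0,0,0,0,0,-1,0,0,0,0,0,0,-1,0,0,0,0,0,0,-1,0,0,0,0,0,0,-1,0,0,0,0,0,0,-1,0,0,0,0,0,0,-1,0,0,0,0,0,0,-1]
}}

```text
t: 4.53
position: [0.5732, 0.2003, 0.1914]
ee_rot: [-3.104, -0.482, -0.002]
contact_force: [-0.4, -0.1, 6.1]
width: 0.491
grip_force: 60.2
```

Call:
{"op": "jog_arm", "data": {
  "deltas": [0,0,0.03,0,0,0,-1,0,0,0.03,0,0,0,-1,0,0,0.03,0,0,0,-1,0,0,0.03,0,0,0,-1,0,0,0,0,0,0,-1,0,0,0,0,0,0,-1,0,0,0,0,0,0,-1]
}}

```text
t: 5.4
position: [0.5725, 0.1999, 0.2142]
ee_rot: [3.104, 0.482, -0.001]
contact_force: [0.5, -0.6, -3.8]
width: 0.481
grip_force: 61.2
```

Call:
{"op": "jog_arm", "data": {
  "deltas": [-0.038,-0.0122,0,0,0,0,-1,-0.038,-0.0122,0,0,0,0,-1,-0.019,-0.0061,0,0,0,0,-1,-0.019,-0.0061,0,0,0,0,-1,0,0,0,0,0,0,-1,0,0,0,0,0,0,-1]
}}

```text
t: 6.15
position: [0.5503, 0.193, 0.2147]
ee_rot: [-3.104, -0.482, -0.001]
contact_force: [2.7, 1.8, -3.5]
width: 0.481
grip_force: 61.5
```

There is about 3 N of pull resistance, as expected when the bar catches. I'll raise it in 2.5 mm steps under this light pull.

Call:
{"op": "jog_arm", "data": {
  "deltas": [0,0,0.0125,0,0,0,-1,0,0,0,0,0,0,-1,0,0,0,0,0,0,-1]
}}

```text
t: 6.52
position: [0.5502, 0.1927, 0.2172]
ee_rot: [3.104, 0.482, 0.001]
contact_force: [1.9, 0.9, -3.9]
width: 0.483
grip_force: 61.6
```

Call:
{"op": "jog_arm", "data": {
  "deltas": [-0.0143,-0.0046,0,0,0,0,-1,0,0,0,0,0,0,-1,0,0,0,0,0,0,-1]
}}

```text
t: 6.9
position: [0.5473, 0.1918, 0.2172]
ee_rot: [-3.104, -0.482, -0.001]
contact_force: [4.1, 0.8, -3.3]
width: 0.482
grip_force: 61.7
```

```bash
python3 - <<'E'
from h import *
for i in range(4):
    s=arm.read_state(); print(s['contact_force'].round(2),s['position'].round(4),s['wrist_torque'].round(3)); snap('top','n') if i<3 else 0
E
```

```text
[ 4.12  0.76 -3.27] [0.5473 0.1918 0.2172] [ 0.14  -1.056 -0.013]
[ 4.26  0.04 -3.41] [0.5473 0.1918 0.2172] [ 0.19  -1.084  0.08 ]
[ 4.29  0.62 -2.66] [0.5473 0.1918 0.2172] [ 0.166 -1.108  0.063]
[ 5.14  0.33 -1.84] [0.5473 0.1918 0.2172] [ 0.147 -1.128  0.014]
```

Still caught at a lift of 25.8 mm, with about 4 N. I'll go up another 2.5 mm.

Call:
{"op": "jog_arm", "data": {
  "deltas": [0,0,0.0125,0,0,0,-1,0,0,0,0,0,0,-1,0,0,0,0,0,0,-1]
}}

```text
t: 7.42
position: [0.547, 0.1919, 0.2195]
ee_rot: [3.104, 0.482, -0.0]
contact_force: [4.8, 1.2, -4.7]
width: 0.483
grip_force: 61.6
```

```bash
cat >f.py <<'E'
from h import *
F=[];W=[]
for i in range(3):
    s=arm.read_state(); F.append(s['contact_force']);W.append(s['wrist_torque']); vision.capture('top')
print(np.mean(F,0).round(2),np.mean(W,0).round(3),s['position'].round(4))
E
python3 f.py
```

```text
[ 4.3   1.33 -4.97] [ 0.276 -1.048  0.019] [0.547  0.1918 0.2195]
```

Call:
{"op": "jog_arm", "data": {
  "deltas": [0,0,0.0125,0,0,0,-1,0,0,0,0,0,0,-1,0,0,0,0,0,0,-1]
}}

```text
t: 7.95
position: [0.5471, 0.1919, 0.2222]
ee_rot: [-3.104, -0.482, -0.0]
contact_force: [3.3, 1.3, -4.0]
width: 0.485
grip_force: 61.7
```

```bash
python3 f.py
```

```text
[ 3.26  0.87 -3.9 ] [ 0.249 -0.953  0.007] [0.5471 0.1919 0.2222]
```

Call:
{"op": "jog_arm", "data": {
  "deltas": [0,0,0.0125,0,0,0,-1,0,0,0,0,0,0,-1,0,0,0,0,0,0,-1]
}}

```text
t: 8.48
position: [0.5463, 0.1916, 0.2242]
ee_rot: [3.104, 0.482, -0.002]
contact_force: [0.1, 0.2, -4.6]
width: 0.484
grip_force: 61.6
```

```bash
python3 f.py; python3 - <<'E'
from h import *
def crop(im,x,y,w,h,k): 
    return cv2.convertScaleAbs(cv2.resize(im[y:y+h,x:x+w],None,fx=k,fy=k,interpolation=cv2.INTER_CUBIC),alpha=1.6)
s=snap('scene','s2')['frame']; w=snap('wrist','w2')['frame']
o=np.zeros((600,800,3),np.uint8)
o[:,:400]=crop(s,335,150,100,150,4)
o[:,400:]=crop(w,220,130,200,300,2)
cv2.imwrite('pics/c3.png',o)
E
```

```text
[ 0.38  0.02 -4.68] [ 0.043 -0.177 -0.017] [0.5469 0.1918 0.2244]
```

View pics/c3.png

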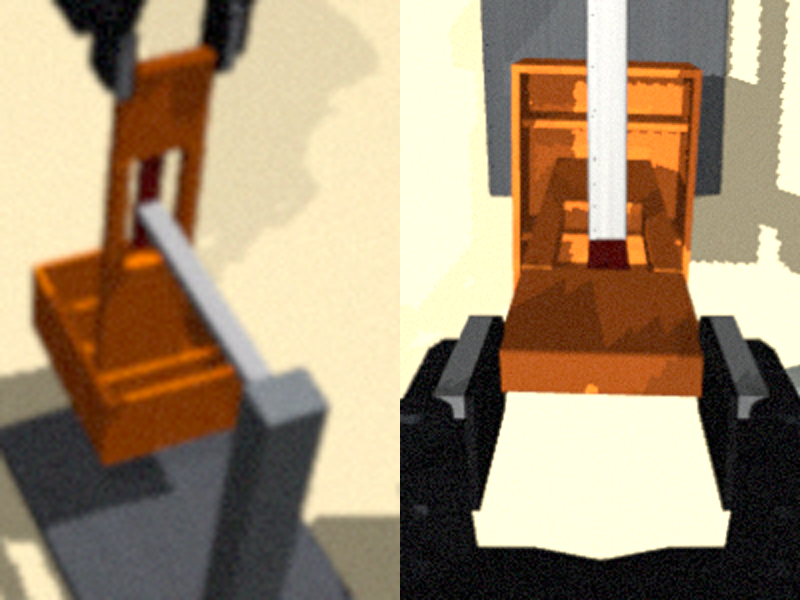

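The force dropped to zero at a lift of about 33 mm, so the eye is just above the tip. The picture shows the bar standing within the eye's opening. I'll raise 2 mm more to centre it in the play and draw on gently.

Call:
{"op": "jog_arm", "data": {
  "deltas": [0,0,0.01,0,0,0,-1,0,0,0,0,0,0,-1,-0.0143,-0.0046,0,0,0,0,-1,-0.0143,-0.0046,0,0,0,0,-1,0,0,0,0,0,0,-1,0,0,0,0,0,0,-1]
}}

```text
t: 9.48
position: [0.5413, 0.19, 0.2266]
ee_rot: [3.104, 0.482, 0.0]
contact_force: [0.3, 0.8, -4.1]
width: 0.485
grip_force: 61.6
```

```bash
python3 f.py
```

```text
[ 0.34 -0.03 -4.55] [ 0.065 -0.116 -0.002] [0.5415 0.19   0.2266]
```

No force. I'll draw on another 9 mm and check again.

Call:
{"op": "jog_arm", "data": {
  "deltas": [-0.0143,-0.0046,0,0,0,0,-1,-0.0143,-0.0046,0,0,0,0,-1,-0.0143,-0.0046,0,0,0,0,-1,0,0,0,0,0,0,-1,0,0,0,0,0,0,-1]
}}

```text
t: 10.25
position: [0.5328, 0.1872, 0.2266]
ee_rot: [3.104, 0.482, 0.0]
contact_force: [0.9, 0.8, -5.2]
width: 0.483
grip_force: 61.6
```

```bash
python3 f.py
```

```text
[ 0.34  0.26 -4.45] [ 0.022 -0.018 -0.021] [0.5329 0.1872 0.2265]
```

It is past the bar with no contact. I'll draw it clear, lift, and carry it to above the tray.

Call:
{"op": "jog_arm", "data": {
  "deltas": [-0.095,-0.0305,0,0,0,0,-1,-0.095,-0.0305,0,0,0,0,-1,-0.095,-0.0305,0,0,0,0,-1,0,0,0.125,0,0,0,-1,0,0,0.125,0,0,0,-1,0,0,0.125,0,0,0,-1,0,0,0.125,0,0,0,-1,0,0,0,0,0,0,-1,0,0,0,0,0,0,-1]
}}

```text
t: 11.52
position: [0.4755, 0.1687, 0.3255]
ee_rot: [3.104, 0.482, -0.001]
contact_force: [0.7, -0.0, -5.7]
width: 0.485
grip_force: 62.2
```

Call:
{"op": "jog_arm", "data": {
  "deltas": [0.0525,-0.177,0,0,0,-0.0108,-1,0.0525,-0.177,0,0,0,-0.0108,-1,0.0525,-0.177,0,0,0,-0.0108,-1,0.0525,-0.177,0,0,0,-0.0108,-1,0.0525,-0.177,0,0,0,-0.0108,-1,0.0525,-0.177,0,0,0,-0.0108,-1,0.0525,-0.177,0,0,0,-0.0108,-1,0.0525,-0.177,0,0,0,-0.0108,-1,0.0525,-0.177,0,0,0,-0.0108,-1,0.0525,-0.177,0,0,0,-0.0108,-1,0.0525,-0.177,0,0,0,-0.0108,-1,0.0525,-0.177,0,0,0,-0.0108,-1,0,0,0,0,0,0,-1,0,0,0,0,0,0,-1,0,0,0,0,0,0,-1]
}}

```text
t: 13.4
position: [0.6016, -0.2545, 0.326]
ee_rot: [-3.14, -0.06, 0.001]
contact_force: [-0.5, -0.0, -4.9]
width: 0.489
grip_force: 62.4
```

```bash
python3 f.py; python3 - <<'E'
from h import *
def crop(im,x,y,w,h,k): 
    return cv2.convertScaleAbs(cv2.resize(im[y:y+h,x:x+w],None,fx=k,fy=k,interpolation=cv2.INTER_CUBIC),alpha=1.6)
t=snap('scene','s3')['frame']; w=snap('wrist','w3')['frame']
o=np.zeros((600,800,3),np.uint8)
o[:300,:400]=crop(t,60,170,200,150,2)
o[300:,:400]=crop(load('top0')['frame'],390,215,100,75,4)
o[:,400:]=crop(w,120,30,400,600,1)[:600] if 0 else np.vstack([crop(w,120,0,400,480,1),np.zeros((120,400,3),np.uint8)])
cv2.imwrite('pics/c4.png',o)
E
```

```text
[-0.08 -0.06 -5.16] [-0.007  0.008 -0.018] [ 0.6017 -0.2548  0.3265]
```

View pics/c4.png

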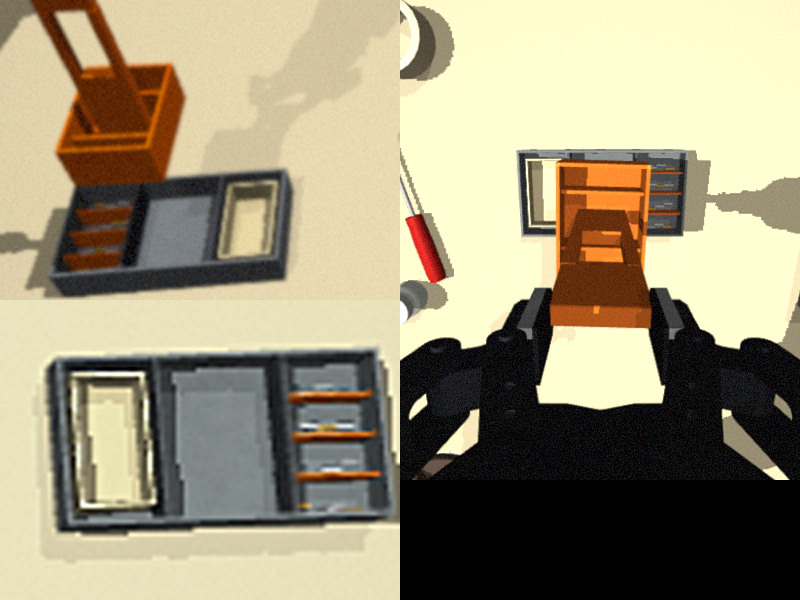

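```bash
python3 - <<'E'
from h import *
def crop(im,x,y,w,h,k): 
    return cv2.convertScaleAbs(cv2.resize(im[y:y+h,x:x+w],None,fx=k,fy=k,interpolation=cv2.INTER_CUBIC),alpha=1.6)
w=load('w3')['frame']; s=load('s3')['frame']
o=np.zeros((600,800,3),np.uint8)
o[:400,:720]=crop(w,230,145,180,100,4)
o[400:560,:400]=crop(w,265,297,100,40,4)
o[400:600,400:800]=crop(s,80,250,133,67,3)[:200,:398].repeat(1,0) if 0 else cv2.resize(crop(s,80,250,130,65,3),(400,200))
cv2.imwrite('pics/c5.png',o)
E
```

```text
(no output)
```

View pics/c5.png

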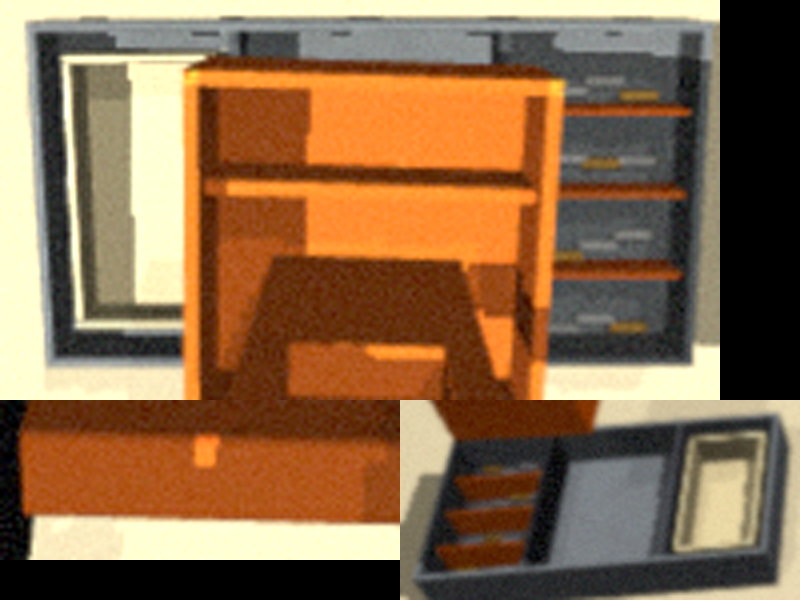

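```bash
python3 - <<'E'
from fit import *
t=load('top0'); s=load('s3'); w=load('w3')
W=lambda u,v:(230+u/4-.4,145+v/4-.4); Sx=lambda u,v:(80+(u-400)/3.077-.35,250+(v-400)/3.077-.35); B=lambda u,v:(390+u/4-.4,215+(v-300)/4-.4)
cs={'a':(56,108,40),'b':(56,-108,40),'c':(-56,-108,40),'d':(-56,108,40)}
cs={k:np.array(v)/1e3 for k,v in cs.items()}
ow=[(w,cs['a'],W(28,22)),(w,cs['b'],W(713,25)),(w,cs['c'],W(692,362)),(w,cs['d'],W(48,365))]
os=[(s,cs['b'],Sx(415,577)),(s,cs['a'],Sx(777,557)),(s,cs['d'],Sx(785,415))]
ot=[(t,cs['a'],B(50,358)),(t,cs['b'],B(377,350)),(t,cs['c'],B(392,515)),(t,cs['d'],B(62,525))]
for n,o in(('wrist',ow),('scene',os),('top',ot),('all',ow+os+ot)):
    x,r=fit(o,[.602,-.255,.04]); print(n,x.round(4),r.tolist())
z=.2101
cor=[atz(w,*W(185,75),z),atz(w,*W(563,80),z)]
m=(cor[0]+cor[1])/2; d=cor[0]-cor[1]; print('tub +x edge',cor,'width',np.linalg.norm(d),'yaw',np.arctan2(-d[0],d[1]))
u=np.array([d[1],-d[0],0])/np.linalg.norm(d); print('caddy centre',m-u*.05)
a,b=atz(w,272,326,.3691),atz(w,371,326,.3691); print('plate -x edge mid',(a+b)/2, np.linalg.norm(a-b), arm.read_state()['position'])
E
```

```text
wrist [ 0.6045 -0.2578  0.0373] [[-0.5, -0.2], [0.5, -0.9], [0.4, 1.1], [-0.4, 0.3]]
scene [ 0.6058 -0.2524  0.0238] [[1.3, 0.7], [-1.9, -0.5], [0.6, -0.0]]
top [ 0.6032 -0.2549  0.0324] [[0.7, -0.2], [-0.7, -0.2], [-0.4, 0.3], [0.4, 0.1]]
all [ 0.6044 -0.2563  0.0353] [[-1.5, -0.4], [-0.6, -0.7], [-0.8, 1.3], [-1.6, 0.2], [-0.4, 0.7], [-3.5, -1.6], [-1.5, -0.9], [1.1, -0.6], [-0.3, -0.7], [0.2, -0.3], [1.0, -0.2]]
tub +x edge [array([ 0.65222958, -0.21783876,  0.2101    ]), array([ 0.65409264, -0.29331617,  0.2101    ])] width 0.07550040400296548 yaw 0.024678667042153463
caddy centre [ 0.60317633 -0.25681128  0.2101    ]
plate -x edge mid [ 0.597056 -0.255765  0.3691  ] 0.041001348079440635 [ 0.6018132  -0.25540621  0.32675219]
```

Call:
{"op": "jog_arm", "data": {
  "deltas": [0.01,-0.005,-0.1,0,0,0,-1,0,0,-0.1,0,0,0,-1,0,0,-0.1,0,0,0,-1,0,0,-0.1,0,0,0,-1,0,0,-0.1,0,0,0,-1,0,0,-0.05,0,0,0,-1,0,0,-0.03,0,0,0,-1,0,0,0,0,0,0,-1,0,0,0,0,0,0,-1]
}}

```text
t: 14.78
position: [0.6042, -0.257, 0.2113]
ee_rot: [3.141, 0.057, 0.002]
contact_force: [0.4, 0.2, -4.4]
width: 0.487
grip_force: 62.5
```

```bash
python3 f.py; python3 - <<'E'
from h import *
def crop(im,x,y,w,h,k): 
    return cv2.convertScaleAbs(cv2.resize(im[y:y+h,x:x+w],None,fx=k,fy=k,interpolation=cv2.INTER_CUBIC),alpha=1.6)
w=snap('wrist','w4')['frame']; s=snap('scene','s4')['frame']; t=snap('top','t4')['frame']
o=np.zeros((600,800,3),np.uint8)
o[:360,:720]=crop(w,200,80,240,120,3)
o[360:600,:420]=crop(s,80,235,140,80,3)
o[360:600,430:780]=cv2.resize(crop(t,395,210,105,72,4),(350,240))
cv2.imwrite('pics/c6.png',o)
E
```

```text
[ 0.29 -0.05 -4.43] [ 0.015 -0.033 -0.015] [ 0.6041 -0.257   0.2112]
```

View pics/c6.png

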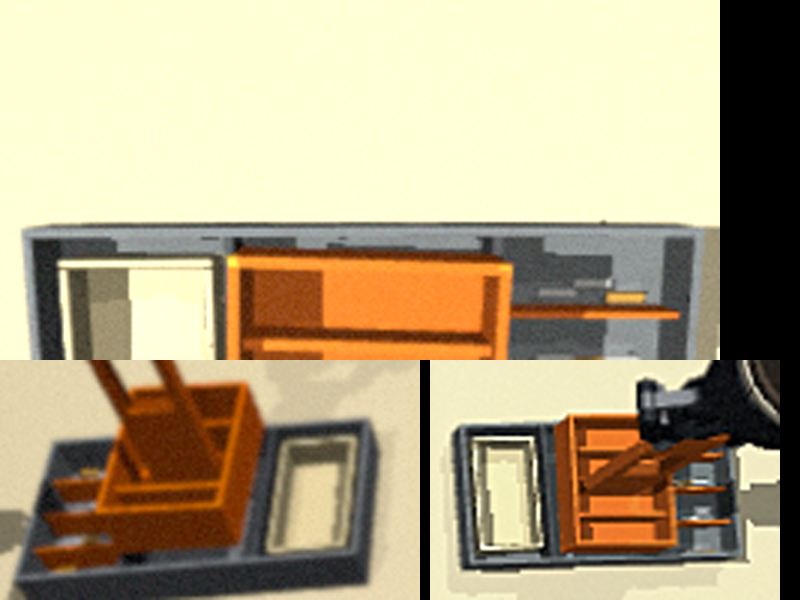

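The caddy is about 10 mm above the rim, between the dividers. The tub's +x rim corners are at crop (228,257) and (512,261), and the tray rim corners at (23,230) and (700,230). I'll compute the remaining offset.

```bash
python3 - <<'E'
from h import *
w=load('w4'); W=lambda u,v:(200+u/3-.33,80+v/3-.33)
def mid(p,q,z,half):
    a,b=atz(w,*W(*p),z),atz(w,*W(*q),z); d=a-b; L=np.linalg.norm(d); u=np.array([d[1],-d[0],0])/L
    print('len',L.round(4),'yaw',np.arctan2(-d[0],d[1]).round(4),'centre',((a+b)/2-u*half).round(4))
mid((23,230),(700,230),.04,.056); mid((228,257),(512,261),.0948,.05)
s=load('s4'); S=lambda u,v:(80+u/3-.33,235+(v-360)/3-.33)
# scene: tub +x rim corners (-y,+y), back +y ; tray front corners, back +y
for p,z in(((98,513),.0948),((240,517),.0948),((263,408),.0948),((18,583),.04),((368,570),.04),((377,423),.04)): print(atz(s,*S(*p),z).round(4))
t=load('t4'); T=lambda u,v:(395+(u-430)/3.333-.33,210+(v-360)/3.333-.33)
for p,z in(((557,417),.0948),((568,553),.0948),((676,550),.0948),((453,428),.04),((465,563),.04)): print('top',atz(t,*T(*p),z).round(4))
E
```

```text
len 0.2137 yaw 0.0366 centre [ 0.6035 -0.257   0.04  ]
len 0.0757 yaw 0.0229 centre [ 0.6039 -0.2585  0.0948]
[ 0.6542 -0.2926  0.0948]
[ 0.662  -0.2053  0.0948]
[ 0.5772 -0.2054  0.0948]
[ 0.6668 -0.3587  0.04  ]
[ 0.6695 -0.1379  0.04  ]
[ 0.5504 -0.1455  0.04  ]
top [ 0.6492 -0.2104  0.0948]
top [ 0.5456 -0.2141  0.0948]
top [ 0.5482 -0.2957  0.0948]
top [ 0.6524 -0.1419  0.04  ]
top [ 0.5448 -0.148   0.04  ]
```

Call:
{"op": "jog_arm", "data": {
  "deltas": [0,0.005,0,0,0,0.005,-1,0,0,-0.015,0,0,0,-1,0,0,-0.015,0,0,0,-1,0,0,-0.015,0,0,0,-1,0,0,-0.015,0,0,0,-1,0,0,-0.01,0,0,0,-1,0,0,0,0,0,0,-1]
}}

```text
t: 15.95
position: [0.6036, -0.2558, 0.1963]
ee_rot: [-3.141, -0.074, 0.001]
contact_force: [0.3, -0.5, -4.5]
width: 0.486
grip_force: 62.4
```

```bash
python3 f.py
```

```text
[-0.26  0.08 -4.8 ] [ 0.006 -0.027  0.012] [ 0.6038 -0.2559  0.1966]
```

It is inside the bay with no contact. I'll lower it further.

Call:
{"op": "jog_arm", "data": {
  "deltas": [0,0,-0.015,0,0,0,-1,0,0,-0.015,0,0,0,-1,0,0,-0.015,0,0,0,-1,0,0,-0.015,0,0,0,-1,0,0,-0.015,0,0,0,-1,0,0,-0.015,0,0,0,-1,0,0,0,0,0,0,-1]
}}

```text
t: 16.98
position: [0.6035, -0.2558, 0.1782]
ee_rot: [-3.141, -0.074, 0.001]
contact_force: [0.9, 0.0, -4.4]
width: 0.483
grip_force: 62.4
```

```bash
python3 f.py
```

```text
[ 0.2  -0.12 -4.68] [ 0.003 -0.001  0.016] [ 0.6037 -0.2559  0.1786]
```

Call:
{"op": "jog_arm", "data": {
  "deltas": [0,0,-0.015,0,0,0,-1,0,0,-0.015,0,0,0,-1,0,0,-0.015,0,0,0,-1,0,0,-0.01,0,0,0,-1,0,0,0,0,0,0,-1]
}}

```text
t: 17.75
position: [0.6036, -0.2558, 0.1673]
ee_rot: [-3.141, -0.074, 0.001]
contact_force: [0.8, 0.1, -4.5]
width: 0.482
grip_force: 62.4
```

```bash
python3 f.py
```

```text
[ 0.47 -0.2  -4.76] [-0.007  0.006 -0.002] [ 0.6038 -0.2559  0.1676]
```

Call:
{"op": "jog_arm", "data": {
  "deltas": [0,0,-0.005,0,0,0,-1,0,0,-0.005,0,0,0,-1,0,0,0,0,0,0,-1]
}}

```text
t: 18.27
position: [0.6042, -0.2563, 0.1667]
ee_rot: [3.14, 0.073, 0.002]
contact_force: [-1.8, -0.8, 5.5]
width: 0.485
grip_force: 63.5
```

```bash
python3 f.py
```

```text
[-1.75 -0.88  5.42] [-0.067  0.435  0.05 ] [ 0.6042 -0.2564  0.1666]
```

It is on the floor at the expected height, with the full weight taken. I'll release.

Call:
{"op": "jog_arm", "data": {
  "deltas": [0,0,0,0,0,0,0.1,0,0,0,0,0,0,0.3,0,0,0,0,0,0,0.6,0,0,0,0,0,0,1,0,0,0,0,0,0,1,0,0,0,0,0,0,1]
}}

```text
t: 19.18
position: [0.6037, -0.2559, 0.1655]
ee_rot: [3.141, 0.074, -0.0]
contact_force: [-0.1, 1.1, 0.2]
width: 1.0
grip_force: 0.0
```

Call:
{"op": "jog_arm", "data": {
  "deltas": [0,0,0.05,0,0,0,1,0,0,0.1,0,0,0,1,0,0,0.2,0,0,0,1,0,0,0.25,0,0,0,1,-0.1,0,0.25,0,0,0,1,-0.2,0,0.1,0,0,0,1,0,0,0,0,0,0,1,0,0,0,0,0,0,1]
}}

```text
t: 20.18
position: [0.5438, -0.2558, 0.3557]
ee_rot: [3.141, 0.074, 0.001]
contact_force: [-0.0, -0.3, -0.4]
width: 0.998
grip_force: 0.0
```

```bash
python3 f.py; python3 - <<'E'
from h import *
def crop(im,x,y,w,h,k): 
    return cv2.convertScaleAbs(cv2.resize(im[y:y+h,x:x+w],None,fx=k,fy=k,interpolation=cv2.INTER_CUBIC),alpha=1.6)
w=snap('wrist','w5')['frame']; s=snap('scene','s5')['frame']; t=snap('top','t5')['frame']
o=np.zeros((600,800,3),np.uint8)
o[:300,:400]=crop(w,120,0,400,300,1)
o[:300,400:800]=crop(s,70,170,133,100,3)[:300,:1].repeat(400,1) if 0 else crop(s,60,180,200,150,2)
o[300:600,:400]=crop(t,395,210,100,75,4)
o[300:600,400:]=crop(t,220,150,200,150,2)
cv2.imwrite('pics/c7.png',o)
E
```

```text
[ 0.18 -0.36 -0.74] [-0.013  0.003 -0.005] [ 0.544  -0.2555  0.3546]
```

View pics/c7.png

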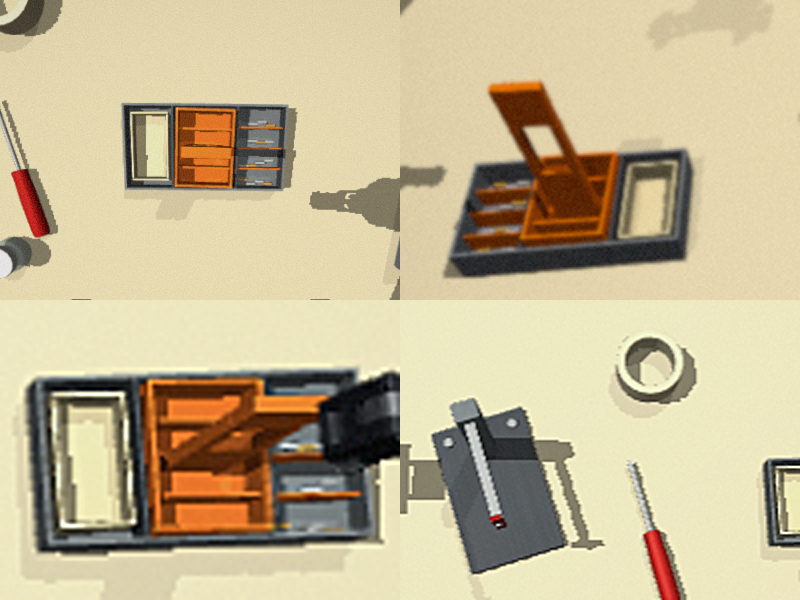

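The caddy sits in the middle bay with its tub just above the tray rim; in the wrist view the plate top is at about (300–354, 147–158). The stand is empty and the bystanders haven't moved. I'll run a quick tilt check, and hand in only if it passes.

```bash
python3 - <<'E'
from h import *
w=load('w5'); f=w['frame'].astype(int)
# plate-top corners as seen (wrist px = crop x +120) and tub rim corners
pl=[atz(w,u,v,.209) for u,v in((300,147),(354,147),(354,158),(300,158))]
tb=[atz(w,u,v,.050) for u,v in((296,108),(355,108),(355,187),(296,187))]
P,T=np.mean(pl,0),np.mean(tb,0)
tr=np.mean([atz(w,u,v,.04) for u,v in((243,104),(407,105),(404,189),(245,188))],0)
tilt=np.arctan(np.linalg.norm((P-T)[:2])/.159)
print('plate',P.round(4),'tub',T.round(4),'tray',tr.round(4),'tilt',tilt.round(3))
if tilt<.03 and np.linalg.norm((T-tr)[:2])<.006: print(hand_in())
E
```

```text
plate [ 0.6033 -0.2583  0.209 ] tub [ 0.6035 -0.2592  0.05  ] tray [ 0.6046 -0.2584  0.04  ] tilt 0.006
the job is handed in; nothing more can be done
None
```

The caddy came off the hook without straining it, is seated and released in the tray's middle bay (measured about 1 mm off centre, tilt about 0.006 rad), and the job is handed in; the bystanders look unmoved, and no verdict came back.

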